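Open the lamp controller's service panel

ROBOT

A 6-joint arm with a two-finger parallel gripper is mounted at the origin on the work surface. World frame = base frame: x ahead of the robot, y to its left, z up, the work surface at z = 0. Lengths are in m, angles in degrees, forces in N, time in s.
With the tool pointing down it reaches from about 0.375 to 0.9 m from the base axis. Payload 3.1 kg.
Tool frame: the origin (TCP) lies midway between the tips of the shut fingers; the grasp point (between the pads) lies bot.hold_point_z behind it (bot.hold_point_z is the distance from the TCP to the grasp point, in m); z points along the fingers, y is the direction in which the jaws open and shut (so a half turn about z gives the same grasp; the last joint's range is limited). The gripper opens to 87 mm and grips with 3 to 60 N. Pads are 19 mm wide; open, the fingers measure 117 mm over their backs; the gripper's body (75 mm by 190 mm) begins 51 mm behind the grasp point.
Start: joints at [55.663, 30.224, 82.088, -0, 67.689, -10.227], TCP at [0.255, 0.57, 0.223] pointing down, gripper open.
Joint ranges: [-176.69, 176.69], [-43.24, 126.21], [12.49, 139.97], [-82, 262], [0, 151.66], [-163.58, 163.58]. Speed limits (degrees/s): [159.86, 159.86, 180, 180, 180, 180].

INTERFACE

Orientations are given as a 3x3 rotation matrix whose columns are the frame's x, y, z axes.
In Python, from rig import bot, vision, order gives the robot as it stands. The module is installed in compiled form; this text tells all that it offers.
- The arm moves only by the tool move_arm, never from a script. Its argument "moves" is a list of rows, each an object of numbers: "hand": the finger opening in mm, from 0 to 87; "x", "y", "z": the shift along the tool's x, y, z in units of 25 mm (1.0 is 25 mm); "wx", "wy", "wz": the turn, a rotation vector about the tool's x, y, z in degrees. In form: [{"hand": .., "x": .., "y": .., "z": .., "wx": .., "wy": .., "wz": ..}, ...]. A call has 1 to 20 rows; each row shifts and turns the commanded pose from where the row before left it, along the tool's axes as they then stand; what a row does not reach is not made up. A row lasts 1/10 s, in which the tool goes at most 50 mm and 8.59 degrees, less where a joint would pass 70% of its speed; a pose out of reach is approached as far as the arm can. A call is refused whole if a number of a shift passes 1 or a number of a turn 8.59, either way. A call with a gripper value outside its range is refused whole. The fingers move at their own pace and stop on an object; the grip force is fixed at half the most. Time passes only in rows, so rows that do not move let the fingers close. It gives the time, the measured TCP pose, the force and the opening at its end, in the units of the state.
- bot.read_state(): the state, without advancing time (a new reading comes with each control period).
- vision.capture(name): name is "scene" or "side" or "wrist"; returns a dict with "image" (384x512x3 uint8, red, green, blue), "z_map" (384x512 float32, m along the optical axis (not along the pixel's ray), 0 where there is no reading), "fx", "fy", "cx", "cy" (pixels), "pose" (4x4, takes a point from camera to world coordinates); the wrist camera has in their place "hand_eye" (4x4, takes a point from camera to tool coordinates, whose origin is the TCP and whose axes are the flange's). Camera axes: x right, y down, z forward; pixel columns grow to the right and rows downward; lengths in m; the calibration is good to about 2 mm. A picture is of the moment at which its call begins: read the wrist's pose just before it.
- order.hand_in(): hands the job in, once; it reports no verdict.
The state is a dict: "time_s": time; "joint_positions": joint angles; "qvel": joint speeds; "tau": joint torques, N m; "position": TCP position; "tcp_rot": TCP orientation; "force": force on the tool from outside, world axes, zero at the start; "moment": the same for the moment, N m; "opening": opening from 0.0 (shut) to 1.0 (fully open).
Only numpy, scipy, OpenCV 4.12 (cv2) and the standard library are available. Lean on these libraries where they do the work, as an engineer would, in place of code of your own. Each camera call takes 0.05 s, during which the arm holds its last target.

TASK

Open the microscope lamp controller for service: turn both quarter-turn cam fasteners on its top panel a full quarter turn to unlocked while the panel is still shut, then swing the panel open until it stands upright or leans back, and let go. Each fastener turns one way only, left- or right-handed with no mark to tell, so try it and feel which way it gives. Leave the other things on the bench where they stand.

Things in the scene. Friction and masses are not known exactly. Their poses are not given: they have to be found in the camera images.
- console: lamp controller, a fixed white metal housing 240 (its x) by 300 (its y) by 100 mm high; origin at the centre of its underside, on the bench; its x points from the front (robot side) to the hinge side, y to its left, z up. An aluminium panel 175 by 270 by 4 mm lies on its top at 100 mm and carries a handle and two fasteners; the panel's front edge is 90 mm before the origin.
- panel_hinge (a point): point on the housing, at the middle of the panel's hinge line (which runs along the console's y), 85 mm behind the console's centre at height 100 mm, level with the panel's underside; a fixed point
- panel_handle (a point): middle of the bar of the black handle on the panel: round bar 10 mm thick, 52 mm long, along the console's y, on two legs, with 29 mm free between bar and panel; its axis is 38 mm above the panel's underside and 150 mm from the hinge line; moves with the panel; axes as the panel's (those of the console while shut)
- panel (a joint): opening angle of the panel, rad: 0 shut, grows as the front edge swings up and back, stop at 1.85; the hinge is stiff, so the panel (about 0.45 kg) stays where it is left; lifting it at the handle takes about 6 N; it cannot open before both fasteners are turned by at least about 65 degrees (full quarter turn wanted)
- cam_left_grip (a point): grip point of the fastener on the console's left (its +y): a black upright bar 10 mm thick (its own x), 42 mm long (its own y), from 8 to 40 mm above the panel's underside, on a 36 mm steel disc; the point is on its turning axis, 30 mm above the panel's underside, 95 mm to the left of the console's centre line and 145 mm from the hinge line; the axes turn with the bar
- cam_right_grip (a point): the same on the console's right (its -y), 95 mm from the centre line
- cam_left (a joint): angle of the left fastener, rad, counter-clockwise positive seen from above: near 0 locked (bar along the console's y), unlocked at about +1.57 or -1.57 (bar along the console's x), end stop at 1.66. It gives only one way, found only by trying: the wrong way it meets a hard stop after 0.1 to 0.35 rad. Turning takes about 0.1 N m and it stays where it is left.
- cam_right (a joint): the same for the right fastener; its hand is independent of the left one's
- dish_a: bystander: clear open culture dish, 90 mm across, 16 high, left of the controller; origin under its centre, as for all bystanders
- media_bottle: bystander: glass bottle, 60 mm across, 130 high, left rear
- oil_jar: bystander: small amber jar, 36 mm across, 55 high, close to the controller's right side
- slide_box: bystander: blue slide box 100 by 75 by 32 mm, right front
- objective: bystander: steel objective lens, 32 mm across, 50 high, in front of the controller, left half
- tip_cup: bystander: white cup, 64 mm across, 75 high, right rear
- driver: bystander: stubby screwdriver 110 mm long lying in front of the controller, right half

How it is judged (in metres and radians):
On the way:
1. both fasteners turned a quarter turn (75 degrees or more) with the panel still shut ((value of joint cam_left above 1.3 rad or value of joint cam_left below -1.3 rad) and (value of joint cam_right above 1.3 rad or value of joint cam_right below -1.3 rad) and value of joint panel below 0.1 rad), for 0.2 s.
At the end, for the whole second after the job is handed in: the panel stands open at 1.4 rad (80 degrees) or more and at rest, both fasteners are still turned to unlocked (more than 1.2 rad either way from locked), and nothing is held (value of joint panel above 1.4 rad and velocity of joint panel between -0.1 and 0.1 rad/s and (value of joint cam_left above 1.2 rad or value of joint cam_left below -1.2 rad) and (value of joint cam_right above 1.2 rad or value of joint cam_right below -1.2 rad)); the robot touches nothing.
It fails at once if a bystander on the bench is pushed more than 30 mm or knocked over (distance of any of dish_a, media_bottle, oil_jar, slide_box, objective, tip_cup, driver from where it was at the start of the episode above 0.03 m or angle between any of media_bottle, oil_jar, objective, tip_cup's own z axis and vertical above 0.5 rad).
It also fails if it takes over 61 s, if anything falls off the work surface, if the arm or the gripper's body presses on something with over 40 N, if the wrist force passes 120 N, or if a joint passes its speed limit or range.

## Working session

There is one attempt and no reset: what is moved stays moved. The work goes in short steps, Python scripts to look and compute and a tool call to move; the robot and the scene stay as the last step left them, time stands still between calls to the robot, and variables do not carry over. Pictures are saved under pics/ and viewed, and the job is handed in when it is done.

Besides the shell and the picture viewer there is one more tool, called as a command line: name --argument value ..., lists and objects as JSON in quotes. move_arm: Moves the arm, as the interface text tells. Its arguments: {"type":"object","properties":{"moves":{"type":"array"}},"required":["moves"]}

```bash
mkdir -p pics; python3 - <<'E'
from rig import bot,vision
import cv2,numpy as np
s=bot.read_state();print(s,bot.hold_point_z)
for n in("scene","side"):
    c=vision.capture(n);cv2.imwrite(f"pics/{n}0.png",c["image"][:,:,::-1]);np.savez(f"{n}0.npz",**c);print(n,c["pose"],c["fx"],c["fy"],c["cx"],c["cy"])
E
```

```text
{'time_s': 0.0, 'joint_positions': array([ 5.56642174e+01,  3.02788628e+01,  8.21551884e+01,  5.74219842e-04,
        6.76869518e+01, -1.02266052e+01]), 'qvel': array([-0.01848146,  0.07121969,  0.09672955, -0.04912696, -0.00239656,
       -0.09259458]), 'tau': array([ 2.36320186e-03, -4.40040207e+01, -1.76596266e+01,  6.33549364e-02,
        5.81681519e-02, -1.61341050e-04]), 'position': array([0.25485496, 0.56990158, 0.22157937]), 'tcp_rot': array([[-9.12766973e-01,  4.08478906e-01, -1.19885494e-03],
       [ 4.08480485e-01,  9.12765397e-01, -1.73866227e-03],
       [ 3.84066442e-04, -2.07670234e-03, -9.99997770e-01]]), 'force': array([ 0.41760713,  0.39207543, -0.48101008]), 'moment': array([0.0179618 , 0.03979084, 0.01615634]), 'opening': 0.9970756441720827} 0.0187
scene [[-0.0040826   0.8336697  -0.55224828  1.14693084]
 [ 0.99992874  0.00959856  0.00709775  0.01527108]
 [ 0.01121796 -0.55217995 -0.83364948  0.99953173]
 [ 0.          0.          0.          1.        ]] 381.5552681339846 381.5552681339846 259.8923150782958 195.24912011458727
side [[-9.88413808e-01 -1.09895395e-01  1.04695493e-01  4.62160105e-01]
 [-1.51782471e-01  7.13478085e-01 -6.84040279e-01  7.94192744e-01]
 [ 4.74937042e-04 -6.92005798e-01 -7.21891786e-01  9.28161968e-01]
 [ 0.00000000e+00  0.00000000e+00  0.00000000e+00  1.00000000e+00]] 477.28946225459674 477.28946225459674 253.0909962938907 189.62901239112512
```

View pics/scene0.png

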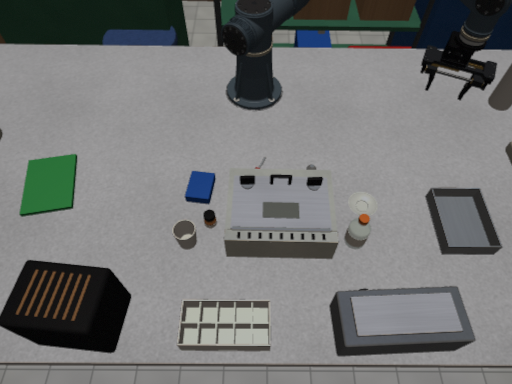

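View pics/side0.png

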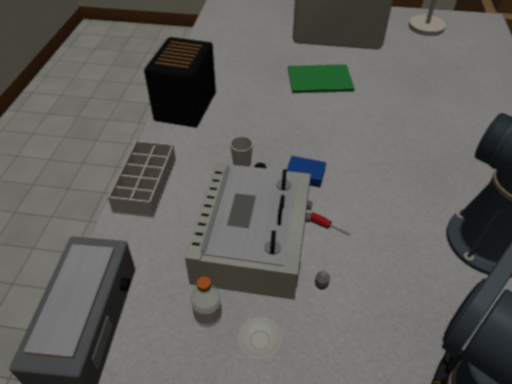

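The scene view shows the console at about (280,210), with the handle at (281,180), the left cam at (315,182) and the right cam at (247,181). The image's right is +y. Next I'll fit the console pose from depth.

```bash
cat > h.py <<'E'
import numpy as np,cv2
def cloud(c):
    z=c["z_map"];v,u=np.indices(z.shape)
    P=np.stack([(u-c["cx"])/c["fx"]*z,(v-c["cy"])/c["fy"]*z,z],-1)
    T=c["pose"];W=P@T[:3,:3].T+T[:3,3];W[z<=0]=np.nan
    return W
E
python3 - <<'E'
from h import *
for n in("scene","side"):
    c=dict(np.load(n+"0.npz"));W=cloud(c)
    m=np.isfinite(W[...,0])
    box=m&(W[...,0]>.3)&(W[...,0]<.75)&(abs(W[...,1])<.3)
    tb=box&(abs(W[...,2])<.02);print(n,"bench z",np.median(W[tb][:,2]))
    top=box&(W[...,2]>.09)&(W[...,2]<.11)
    k=cv2.connectedComponentsWithStats(top.astype(np.uint8));i=1+np.argmax(k[2][1:,4]);top=k[1]==i
    p=W[top];r=cv2.minAreaRect(p[:,:2].astype(np.float32));print("top",r,np.median(p[:,2]),len(p))
    hi=(box&(W[...,2]>.118)&(W[...,2]<.16)).astype(np.uint8)
    k=cv2.connectedComponentsWithStats(hi)
    for j in range(1,k[0]):
        q=W[k[1]==j]
        if len(q)>6:print(len(q),k[3][j].round(),q.mean(0).round(3),q.min(0).round(3),q.max(0).round(3))
    # all objects
    k=cv2.connectedComponentsWithStats((m&(W[...,2]>.012)&(W[...,0]<.9)&(W[...,0]>.2)&(abs(W[...,1])<.45)).astype(np.uint8))
    for j in range(1,k[0]):
        q=W[k[1]==j]
        if len(q)>15:print("obj",len(q),k[3][j].round(),q.min(0).round(3),q.max(0).round(3))
E
python3 - <<'E'
import cv2
a=cv2.imread('pics/scene0.png')[140:270,170:390];cv2.imwrite('pics/sc1.png',cv2.resize(a,None,fx=3.6,fy=3.6,interpolation=2))
E
```

```text
scene bench z 1.9744579597302803e-05
top ((0.5758988261222839, 0.0791265219449997), (0.30010905861854553, 0.2459443062543869), 89.27588653564453) 0.1036771769978857 7618
96 [281. 177.] [0.514 0.081 0.138] [0.508 0.051 0.12 ] [0.519 0.111 0.146]
105 [247. 179.] [ 0.518 -0.014  0.133] [ 0.511 -0.036  0.119] [0.524 0.006 0.144]
109 [314. 180.] [0.521 0.174 0.134] [0.514 0.154 0.118] [0.526 0.196 0.143]
69 [362. 219.] [0.642 0.292 0.128] [0.627 0.283 0.119] [0.653 0.3   0.133]
obj 9456 [280. 213.] [ 0.342 -0.073  0.012] [0.7   0.231 0.146]
obj 742 [200. 186.] [ 0.413 -0.207  0.012] [ 0.521 -0.122  0.037]
obj 810 [359. 225.] [0.478 0.266 0.012] [0.671 0.381 0.134]
obj 182 [209. 218.] [ 0.572 -0.14   0.013] [ 0.607 -0.107  0.059]
obj 483 [184. 233.] [ 0.618 -0.217  0.012] [ 0.681 -0.156  0.079]
obj 3647 [ 85. 290.] [ 0.797 -0.45   0.012] [ 0.9   -0.315  0.197]
obj 3390 [387. 304.] [0.812 0.205 0.012] [0.9   0.45  0.126]
obj 1438 [223. 313.] [ 0.836 -0.172  0.012] [0.9   0.047 0.064]
side bench z -9.152788729188677e-05
top ((0.5729395747184753, 0.08129812031984329), (0.3048802614212036, 0.24038979411125183), 89.14237976074219) 0.10323604992543739 10352
77 [284. 178.] [ 0.511 -0.006  0.136] [ 0.506 -0.034  0.119] [0.516 0.011 0.144]
115 [281. 207.] [0.508 0.09  0.138] [0.503 0.054 0.119] [0.513 0.115 0.146]
106 [273. 240.] [0.514 0.183 0.136] [0.508 0.156 0.118] [0.519 0.2   0.143]
68 [204. 280.] [0.635 0.294 0.13 ] [0.622 0.287 0.119] [0.649 0.3   0.133]
obj 3234 [186.  86.] [ 0.788 -0.45   0.012] [ 0.9   -0.308  0.197]
obj 15729 [251. 229.] [ 0.339 -0.218  0.012] [0.695 0.331 0.146]
obj 1973 [152. 179.] [ 0.831 -0.172  0.012] [0.9   0.053 0.064]
obj 6341 [ 95. 297.] [0.806 0.209 0.012] [0.9   0.45  0.125]
obj 217 [322. 279.] [0.383 0.176 0.012] [0.415 0.204 0.055]
obj 430 [259. 335.] [0.474 0.294 0.012] [0.562 0.383 0.019]
```

View pics/sc1.png

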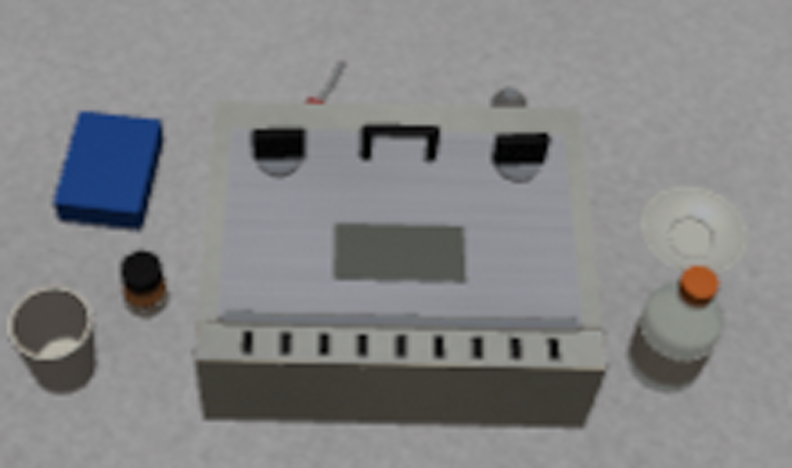

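move_arm --moves '[{"wz": 8.3,"z": -0.2,"hand": 50},{"wz": 8.3,"z": -0.2,"hand": 50},{"wz": 8.3,"z": -0.2,"hand": 50},{"wz": 8.3,"z": -0.2,"hand": 50},{"wz": 8.3,"z": -0.2,"hand": 50},{"wz": 8.3,"z": -0.2,"hand": 50},{"wz": 8.3,"z": -0.2,"hand": 50},{"wz": 8.3,"hand": 50},{"x": -0.98,"y": 0.66,"hand": 50},{"x": -0.98,"y": 0.66,"hand": 50},{"x": -0.98,"y": 0.66,"hand": 50},{"x": -0.98,"y": 0.66,"hand": 50},{"x": -0.98,"y": 0.66,"hand": 50},{"x": -0.98,"y": 0.66,"hand": 50},{"x": -0.98,"y": 0.66,"hand": 50},{"x": -0.98,"y": 0.66,"hand": 50},{"x": -0.98,"y": 0.66,"hand": 50},{"x": -0.98,"y": 0.66,"hand": 50},{"x": -0.98,"y": 0.66,"hand": 50},{"x": -0.98,"y": 0.66,"hand": 50}]'

```text
schema error: expected keys hand, x, y, z, wx, wy, wz
```

move_arm --moves '[{"x": -0.98,"y": 0.66,"hand": 50},{"x": -0.98,"y": 0.66,"hand": 50},{"x": -0.98,"y": 0.66,"hand": 50},{"hand": 50}]'

```text
schema error: expected keys hand, x, y, z, wx, wy, wz
```

```bash
python3 - <<'E'
from rig import bot,vision
import cv2,numpy as np
s=bot.read_state();print(s)
c=vision.capture("wrist");cv2.imwrite("pics/w1.png",c["image"][:,:,::-1]);print(c["hand_eye"],c["fx"],c["cx"],c["cy"])
T=np.eye(4);T[:3,:3]=s["tcp_rot"];T[:3,3]=s["position"];c["pose"]=T@c["hand_eye"]
np.savez("w1.npz",**c)
E
```

```text
{'time_s': 0.1, 'joint_positions': array([ 5.56624459e+01,  3.02750638e+01,  8.21469005e+01,  5.51934115e-05,
        6.76887138e+01, -1.02283534e+01]), 'qvel': array([-0.06636177, -0.12935051, -0.10217667, -0.03728188,  0.05042752,
        0.00132868]), 'tau': array([-6.60073783e-04, -4.40988529e+01, -1.77150106e+01,  6.34564762e-02,
        5.34008886e-02, -3.44055229e-05]), 'position': array([0.25491708, 0.56995431, 0.22166611]), 'tcp_rot': array([[-9.12768258e-01,  4.08476338e-01, -1.09034213e-03],
       [ 4.08477649e-01,  9.12766930e-01, -1.59455357e-03],
       [ 3.43890839e-04, -1.90083828e-03, -9.99998134e-01]]), 'force': array([-0.01643881, -0.61483787, -0.33132459]), 'moment': array([-0.01037708,  0.03384373,  0.00470435]), 'opening': 1.000380197104045}
[[ 1.75405926e-04 -9.52431616e-01 -3.04752335e-01  8.38380732e-02]
 [ 9.99999669e-01  4.09251425e-04 -7.03450322e-04 -5.62384483e-04]
 [ 7.94708654e-04 -3.04752111e-01  9.52431372e-01 -1.62855651e-01]
 [ 0.00000000e+00  0.00000000e+00  0.00000000e+00  1.00000000e+00]] 271.87683841021783 258.0984226397371 189.62050869822383
```

View pics/w1.png

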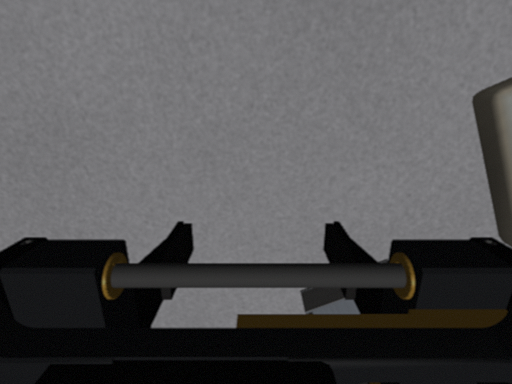

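move_arm --moves '[{"hand": 50,"x": 0,"y": 0,"z": -0.2,"wx": 0,"wy": 0,"wz": 8.3},{"hand": 50,"x": 0,"y": 0,"z": -0.2,"wx": 0,"wy": 0,"wz": 8.3},{"hand": 50,"x": 0,"y": 0,"z": -0.2,"wx": 0,"wy": 0,"wz": 8.3},{"hand": 50,"x": 0,"y": 0,"z": -0.2,"wx": 0,"wy": 0,"wz": 8.3},{"hand": 50,"x": 0,"y": 0,"z": -0.2,"wx": 0,"wy": 0,"wz": 8.3},{"hand": 50,"x": 0,"y": 0,"z": -0.2,"wx": 0,"wy": 0,"wz": 8.3},{"hand": 50,"x": 0,"y": 0,"z": -0.2,"wx": 0,"wy": 0,"wz": 8.3},{"hand": 50,"x": 0,"y": 0,"z": -0.2,"wx": 0,"wy": 0,"wz": 8.3},{"hand": 50,"x": -0.98,"y": 0.66,"z": 0,"wx": 0,"wy": 0,"wz": 0},{"hand": 50,"x": -0.98,"y": 0.66,"z": 0,"wx": 0,"wy": 0,"wz": 0},{"hand": 50,"x": -0.98,"y": 0.66,"z": 0,"wx": 0,"wy": 0,"wz": 0},{"hand": 50,"x": -0.98,"y": 0.66,"z": 0,"wx": 0,"wy": 0,"wz": 0},{"hand": 50,"x": -0.98,"y": 0.66,"z": 0,"wx": 0,"wy": 0,"wz": 0},{"hand": 50,"x": -0.98,"y": 0.66,"z": 0,"wx": 0,"wy": 0,"wz": 0},{"hand": 50,"x": -0.98,"y": 0.66,"z": 0,"wx": 0,"wy": 0,"wz": 0},{"hand": 50,"x": -0.98,"y": 0.66,"z": 0,"wx": 0,"wy": 0,"wz": 0},{"hand": 50,"x": -0.98,"y": 0.66,"z": 0,"wx": 0,"wy": 0,"wz": 0},{"hand": 50,"x": -0.98,"y": 0.66,"z": 0,"wx": 0,"wy": 0,"wz": 0},{"hand": 50,"x": -0.98,"y": 0.66,"z": 0,"wx": 0,"wy": 0,"wz": 0},{"hand": 50,"x": -0.98,"y": 0.66,"z": 0,"wx": 0,"wy": 0,"wz": 0}]'

```text
time_s: 2.15
position: [0.451, 0.2736, 0.2623]
tcp_rot: [[0.009, 1.0, -0.0], [1.0, -0.009, -0.0], [-0.0, -0.0, -1.0]]
force: [-0.1, 0.3, 0.1]
opening: 0.575
```

move_arm --moves '[{"hand": 50,"x": -0.98,"y": 0.66,"z": 0,"wx": 0,"wy": 0,"wz": 0},{"hand": 50,"x": -0.98,"y": 0.66,"z": 0,"wx": 0,"wy": 0,"wz": 0},{"hand": 50,"x": -0.98,"y": 0.66,"z": 0,"wx": 0,"wy": 0,"wz": 0},{"hand": 50,"x": 0,"y": 0,"z": 0,"wx": 0,"wy": 0,"wz": 0},{"hand": 50,"x": 0,"y": 0,"z": 0,"wx": 0,"wy": 0,"wz": 0}]'

```text
time_s: 2.65
position: [0.4993, 0.2004, 0.2622]
tcp_rot: [[0.011, 1.0, -0.001], [1.0, -0.011, 0.0], [0.0, -0.001, -1.0]]
force: [-0.3, -0.3, 1.1]
opening: 0.569
```

```bash
cat > look.py <<'E'
import sys
from rig import bot,vision
import cv2,numpy as np
def wrist(name):
    s=bot.read_state()
    c=vision.capture("wrist");cv2.imwrite(f"pics/{name}.png",c["image"][:,:,::-1])
    T=np.eye(4);T[:3,:3]=s["tcp_rot"];T[:3,3]=s["position"];c["pose"]=T@c["hand_eye"]
    np.savez(name+".npz",**c)
    return s,c
if __name__=="__main__":
    np.set_printoptions(precision=4,suppress=True)
    s,c=wrist(sys.argv[1]);print(s["time_s"],s["position"],s["tcp_rot"],s["joint_positions"],s["force"],s["moment"],s["opening"])
E
python3 look.py w2
```

```text
2.65 [0.4993 0.2004 0.2622] [[ 0.0106  0.9999 -0.0012]
 [ 0.9999 -0.0106  0.0003]
 [ 0.0003 -0.0012 -1.    ]] [ 9.9422 20.8377 91.8011  0.0316 67.4283 10.5386] [-0.3274 -0.3241  1.0713] [-0.074   0.0839 -0.0682] 0.5694403902622482
```

View pics/w2.png

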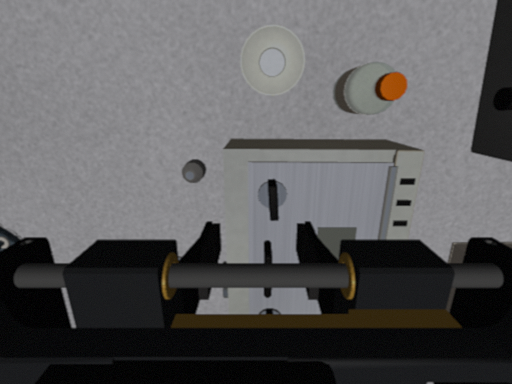

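The wrist view shows the left cam at (272,200), the handle at (268,268) and the right cam at (270,315), partly hidden.

```bash
python3 - <<'E'
from h import *
c=dict(np.load("w2.npz"));W=cloud(c)
m=np.isfinite(W[...,0])
hi=(m&(W[...,2]>.12)&(W[...,2]<.16)&(W[...,0]>.45)&(W[...,0]<.6)&(W[...,1]<.24))
k=cv2.connectedComponentsWithStats(hi.astype(np.uint8))
for j in range(1,k[0]):
    q=W[k[1]==j]
    if len(q)>6:print(len(q),k[3][j].round(),q.mean(0).round(3),q.min(0).round(3),q.max(0).round(3))
q=W[(m)&(W[...,2]>.138)&(W[...,2]<.147)&(W[...,0]>.48)&(W[...,0]<.55)&(W[...,1]<.22)&(W[...,1]>.13)]
print(cv2.minAreaRect(q[:,:2].astype(np.float32)),np.median(q[:,2]))
top=m&(W[...,2]>.09)&(W[...,2]<.11);p=W[top];print(np.median(p[:,2]),p.min(0),p.max(0))
E
```

```text
357 [273. 200.] [0.516 0.179 0.139] [0.511 0.156 0.121] [0.522 0.198 0.143]
134 [268. 254.] [0.51  0.109 0.136] [0.505 0.1   0.12 ] [0.515 0.113 0.145]
72 [268. 292.] [0.51  0.06  0.143] [0.505 0.052 0.14 ] [0.514 0.067 0.145]
((0.5164453387260437, 0.17674723267555237), (0.00990594457834959, 0.04158778861165047), 2.914438486099243) 0.1405372879989197
0.10444220069528662 [ 0.45419232 -0.01096919  0.09000757] [0.6965435  0.32267454 0.10999731]
```

move_arm --moves '[{"hand": 40,"x": -0.47,"y": 0.34,"z": 0.5,"wx": 0,"wy": 0,"wz": -3.5},{"hand": 40,"x": -0.47,"y": 0.34,"z": 0.9,"wx": 0,"wy": 0,"wz": 0},{"hand": 40,"x": 0,"y": 0,"z": 0.9,"wx": 0,"wy": 0,"wz": 0},{"hand": 40,"x": 0,"y": 0,"z": 0.9,"wx": 0,"wy": 0,"wz": 0},{"hand": 40,"x": 0,"y": 0,"z": 0.9,"wx": 0,"wy": 0,"wz": 0},{"hand": 40,"x": 0,"y": 0,"z": 0.9,"wx": 0,"wy": 0,"wz": 0},{"hand": 40,"x": 0,"y": 0,"z": 0.8,"wx": 0,"wy": 0,"wz": 0},{"hand": 40,"x": 0,"y": 0,"z": 0,"wx": 0,"wy": 0,"wz": 0},{"hand": 40,"x": 0,"y": 0,"z": 0,"wx": 0,"wy": 0,"wz": 0}]'

```text
time_s: 3.6
position: [0.5164, 0.1786, 0.1176]
tcp_rot: [[-0.054, 0.999, -0.001], [0.999, 0.054, 0.0], [0.0, -0.001, -1.0]]
force: [0.6, 0.2, 0.2]
opening: 0.459
```

move_arm --moves '[{"hand": 0,"x": 0,"y": 0,"z": 0,"wx": 0,"wy": 0,"wz": 0},{"hand": 0,"x": 0,"y": 0,"z": 0,"wx": 0,"wy": 0,"wz": 0},{"hand": 0,"x": 0,"y": 0,"z": 0,"wx": 0,"wy": 0,"wz": 0},{"hand": 0,"x": 0,"y": 0,"z": 0,"wx": 0,"wy": 0,"wz": 0},{"hand": 0,"x": 0,"y": 0,"z": 0,"wx": 0,"wy": 0,"wz": 0}]'

```text
time_s: 4.1
position: [0.516, 0.1776, 0.1179]
tcp_rot: [[-0.052, 0.999, -0.002], [0.999, 0.052, -0.0], [-0.0, -0.002, -1.0]]
force: [-2.0, -0.6, 2.0]
opening: 0.114
```

```bash
python3 look.py w3
```

```text
4.1 [0.516  0.1776 0.1179] [[-0.0521  0.9986 -0.0021]
 [ 0.9986  0.0521 -0.0002]
 [-0.     -0.0021 -1.    ]] [ 7.251  32.7302 98.8992  0.0083 48.4893  4.2608] [-2.0448 -0.5502  1.9568] [-0.1011  0.557   0.06  ] 0.1138008674788214
```

move_arm --moves '[{"hand": 0,"x": 0,"y": 0,"z": 0,"wx": 0,"wy": 0,"wz": -5},{"hand": 0,"x": 0,"y": 0,"z": 0,"wx": 0,"wy": 0,"wz": -5},{"hand": 0,"x": 0,"y": 0,"z": 0,"wx": 0,"wy": 0,"wz": -5}]'

```text
time_s: 4.45
position: [0.5159, 0.1776, 0.1179]
tcp_rot: [[-0.309, 0.951, -0.002], [0.951, 0.309, 0.001], [0.001, -0.002, -1.0]]
force: [-2.8, -1.1, 4.0]
opening: 0.117
```

```bash
python3 look.py w4
```

```text
4.45 [0.5159 0.1776 0.1179] [[-0.3094  0.9509 -0.0022]
 [ 0.9509  0.3094  0.0005]
 [ 0.0012 -0.0019 -1.    ]] [  7.2312  32.729   98.9111   0.0621  48.4797 -10.8329] [-2.8063 -1.1385  4.0028] [-0.1842  0.5602 -0.6578] 0.11732153926285659
```

The moment rose to −0.66 N·m, well above the 0.1 that turning takes, and the opening grew slightly. That looks like the hard stop, so I'll turn the other way.

move_arm --moves '[{"hand": 0,"x": 0,"y": 0,"z": 0,"wx": 0,"wy": 0,"wz": 8},{"hand": 0,"x": 0,"y": 0,"z": 0,"wx": 0,"wy": 0,"wz": 8},{"hand": 0,"x": 0,"y": 0,"z": 0,"wx": 0,"wy": 0,"wz": 8},{"hand": 0,"x": 0,"y": 0,"z": 0,"wx": 0,"wy": 0,"wz": 8},{"hand": 0,"x": 0,"y": 0,"z": 0,"wx": 0,"wy": 0,"wz": 8}]'

```text
time_s: 5.0
position: [0.5163, 0.1776, 0.1179]
tcp_rot: [[0.38, 0.925, -0.001], [0.925, -0.38, -0.0], [-0.001, -0.001, -1.0]]
force: [-2.1, -0.2, 4.6]
opening: 0.117
```

```bash
python3 look.py w5
```

```text
5.0 [0.5163 0.1776 0.1179] [[ 0.3805  0.9248 -0.0013]
 [ 0.9248 -0.3805 -0.0004]
 [-0.0008 -0.001  -1.    ]] [ 7.2626 32.7368 98.8901 -0.0168 48.447  29.6374] [-2.1322 -0.2303  4.598 ] [-0.0992  0.5466  0.1409] 0.11741464896402576
```

Clockwise gives freely at 0.14 N·m, so I'll continue that way.

move_arm --moves '[{"hand": 0,"x": 0,"y": 0,"z": 0,"wx": 0,"wy": 0,"wz": 8},{"hand": 0,"x": 0,"y": 0,"z": 0,"wx": 0,"wy": 0,"wz": 8},{"hand": 0,"x": 0,"y": 0,"z": 0,"wx": 0,"wy": 0,"wz": 8},{"hand": 0,"x": 0,"y": 0,"z": 0,"wx": 0,"wy": 0,"wz": 8},{"hand": 0,"x": 0,"y": 0,"z": 0,"wx": 0,"wy": 0,"wz": 8},{"hand": 0,"x": 0,"y": 0,"z": 0,"wx": 0,"wy": 0,"wz": 8},{"hand": 0,"x": 0,"y": 0,"z": 0,"wx": 0,"wy": 0,"wz": 8},{"hand": 0,"x": 0,"y": 0,"z": 0,"wx": 0,"wy": 0,"wz": 8},{"hand": 0,"x": 0,"y": 0,"z": 0,"wx": 0,"wy": 0,"wz": 5}]'

```text
time_s: 5.95
position: [0.5166, 0.177, 0.1178]
tcp_rot: [[1.0, -0.02, -0.001], [-0.02, -1.0, -0.001], [-0.001, 0.001, -1.0]]
force: [-3.7, -2.5, 5.6]
opening: 0.112
```

```bash
python3 look.py w6
```

```text
5.95 [0.5166 0.177  0.1178] [[ 0.9998 -0.0195 -0.0007]
 [-0.0195 -0.9998 -0.0014]
 [-0.0007  0.0014 -1.    ]] [ 7.2257 32.7446 98.8784 -0.0966 48.4292 98.4094] [-3.6678 -2.5072  5.6337] [-0.3379  0.613   0.1051] 0.11246523972763496
```

View pics/w6.png

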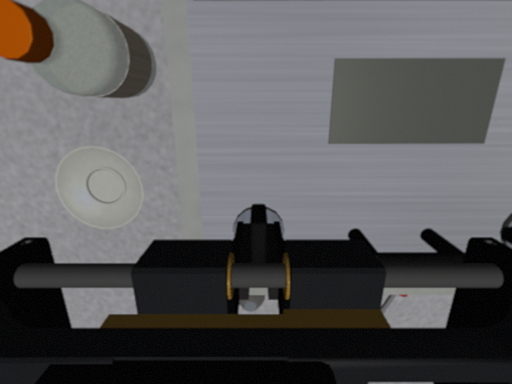

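The bar at (258,230) now lies along the console's x. I'll release, lift and measure it.

move_arm --moves '[{"hand": 40,"x": 0,"y": 0,"z": 0,"wx": 0,"wy": 0,"wz": 0},{"hand": 40,"x": 0,"y": 0,"z": 0,"wx": 0,"wy": 0,"wz": 0},{"hand": 40,"x": 0,"y": 0,"z": 0,"wx": 0,"wy": 0,"wz": 0},{"hand": 40,"x": 0,"y": 0,"z": -0.8,"wx": 0,"wy": 0,"wz": 0},{"hand": 40,"x": 0,"y": 0,"z": -0.9,"wx": 0,"wy": 0,"wz": 0},{"hand": 40,"x": 0,"y": 0,"z": -0.9,"wx": 0,"wy": 0,"wz": 0},{"hand": 40,"x": -0.9,"y": 0,"z": -0.9,"wx": 0,"wy": 0,"wz": 0},{"hand": 40,"x": -0.9,"y": 0,"z": -0.9,"wx": 0,"wy": 0,"wz": 0},{"hand": 40,"x": -0.9,"y": 0,"z": -0.9,"wx": 0,"wy": 0,"wz": 0},{"hand": 40,"x": -0.9,"y": 0.9,"z": -0.5,"wx": 0,"wy": 0,"wz": 0},{"hand": 40,"x": 0,"y": 0.9,"z": 0,"wx": 0,"wy": 0,"wz": 0},{"hand": 40,"x": 0,"y": 0.9,"z": 0,"wx": 0,"wy": 0,"wz": 0},{"hand": 40,"x": 0,"y": 0,"z": 0,"wx": 0,"wy": 0,"wz": 0}]'

```text
time_s: 7.3
position: [0.4259, 0.1103, 0.2628]
tcp_rot: [[1.0, -0.019, 0.001], [-0.019, -1.0, -0.001], [0.001, 0.001, -1.0]]
force: [0.9, 1.3, -0.5]
opening: 0.46
```

```bash
python3 look.py w7;cat > meas.py <<'E'
import sys
from h import *
c=dict(np.load(sys.argv[1]));W=cloud(c)
m=np.isfinite(W[...,0])
hi=(m&(W[...,2]>.136)&(W[...,2]<.15)&(W[...,0]>.47)&(W[...,0]<.57)&(W[...,1]<.24)&(W[...,1]>-.07))
k=cv2.connectedComponentsWithStats(hi.astype(np.uint8))
for j in range(1,k[0]):
    q=W[k[1]==j]
    if len(q)>6:print(len(q),k[3][j].round(),q.mean(0).round(4),cv2.minAreaRect(q[:,:2].astype(np.float32)))
E
python3 meas.py w7.npz
```

```text
7.3 [0.4259 0.1103 0.2628] [[ 0.9998 -0.0195  0.0009]
 [-0.0195 -0.9998 -0.0005]
 [ 0.0009  0.0005 -1.    ]] [ -0.0747  12.6231 104.4243  -0.034   62.8986  91.0568] [ 0.8643  1.3383 -0.5214] [-0.036   0.1922 -0.0133] 0.4600891066130472
460 [190.  97.] [0.5166 0.175  0.1402] ((0.5161566138267517, 0.17558303475379944), (0.010510589927434921, 0.040780313313007355), 88.53272247314453)
449 [380.  97.] [ 0.5132 -0.0133  0.1404] ((0.5131832957267761, -0.013778883963823318), (0.009889324195683002, 0.04168783500790596), 2.510906934738159)
639 [285. 103.] [0.5096 0.0814 0.1424] ((0.50949627161026, 0.08069977164268494), (0.06021370366215706, 0.00960370060056448), 88.89188385009766)
```

View pics/w7.png

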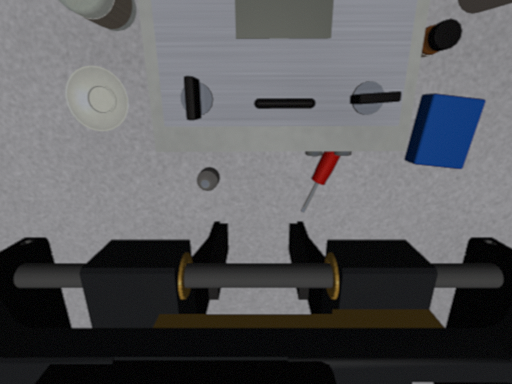

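Left cam done: bar at 88.5° mod 180, against a console yaw of about −1°. The right cam is at (0.5133, −0.0138), with its bar at +2.5°.

move_arm --moves '[{"hand": 40,"x": 0,"y": 0,"z": 0,"wx": 0,"wy": 0,"wz": -8.5},{"hand": 40,"x": 0,"y": 0,"z": 0,"wx": 0,"wy": 0,"wz": -8.5},{"hand": 40,"x": 0,"y": 0,"z": 0,"wx": 0,"wy": 0,"wz": -8.5},{"hand": 40,"x": 0,"y": 0,"z": 0,"wx": 0,"wy": 0,"wz": -8.5},{"hand": 40,"x": 0,"y": 0,"z": 0,"wx": 0,"wy": 0,"wz": -8.5},{"hand": 40,"x": 0,"y": 0,"z": 0,"wx": 0,"wy": 0,"wz": -8.5},{"hand": 40,"x": 0,"y": 0,"z": 0,"wx": 0,"wy": 0,"wz": -8.5},{"hand": 40,"x": 0,"y": 0,"z": 0,"wx": 0,"wy": 0,"wz": -8.5},{"hand": 40,"x": 0,"y": 0,"z": 0,"wx": 0,"wy": 0,"wz": -8.5},{"hand": 40,"x": 0,"y": 0,"z": 0,"wx": 0,"wy": 0,"wz": -8.5},{"hand": 40,"x": 0,"y": 0,"z": 0,"wx": 0,"wy": 0,"wz": -8.5},{"hand": 40,"x": -0.85,"y": 0.55,"z": 0,"wx": 0,"wy": 0,"wz": 0},{"hand": 40,"x": -0.85,"y": 0.55,"z": 0,"wx": 0,"wy": 0,"wz": 0},{"hand": 40,"x": -0.85,"y": 0.55,"z": 0,"wx": 0,"wy": 0,"wz": 0},{"hand": 40,"x": -0.85,"y": 0.55,"z": 0,"wx": 0,"wy": 0,"wz": 0},{"hand": 40,"x": -0.85,"y": 0.55,"z": 0,"wx": 0,"wy": 0,"wz": 0},{"hand": 40,"x": -0.85,"y": 0.55,"z": 0,"wx": 0,"wy": 0,"wz": 0},{"hand": 40,"x": 0,"y": 0,"z": 0.5,"wx": 0,"wy": 0,"wz": 0},{"hand": 40,"x": 0,"y": 0,"z": 0.5,"wx": 0,"wy": 0,"wz": 0}]'

```text
time_s: 9.25
position: [0.5151, -0.0119, 0.237]
tcp_rot: [[-0.043, 0.999, 0.001], [0.999, 0.043, 0.0], [0.0, 0.001, -1.0]]
force: [0.8, 0.4, -0.7]
opening: 0.459
```

move_arm --moves '[{"hand": 40,"x": -0.07,"y": -0.07,"z": 0.97,"wx": 0,"wy": 0,"wz": 0},{"hand": 40,"x": 0,"y": 0,"z": 0.97,"wx": 0,"wy": 0,"wz": 0},{"hand": 40,"x": 0,"y": 0,"z": 0.97,"wx": 0,"wy": 0,"wz": 0},{"hand": 40,"x": 0,"y": 0,"z": 0.97,"wx": 0,"wy": 0,"wz": 0},{"hand": 40,"x": 0,"y": 0,"z": 0.85,"wx": 0,"wy": 0,"wz": 0},{"hand": 40,"x": 0,"y": 0,"z": 0,"wx": 0,"wy": 0,"wz": 0},{"hand": 0,"x": 0,"y": 0,"z": 0,"wx": 0,"wy": 0,"wz": 0},{"hand": 0,"x": 0,"y": 0,"z": 0,"wx": 0,"wy": 0,"wz": 0},{"hand": 0,"x": 0,"y": 0,"z": 0,"wx": 0,"wy": 0,"wz": 0},{"hand": 0,"x": 0,"y": 0,"z": 0,"wx": 0,"wy": 0,"wz": 0},{"hand": 0,"x": 0,"y": 0,"z": 0,"wx": 0,"wy": 0,"wz": 0}]'

```text
time_s: 10.35
position: [0.513, -0.0139, 0.1201]
tcp_rot: [[-0.043, 0.999, 0.003], [0.999, 0.043, -0.0], [-0.0, 0.003, -1.0]]
force: [-0.1, 1.4, 3.2]
opening: 0.112
```

move_arm --moves '[{"hand": 0,"x": 0,"y": 0,"z": 0,"wx": 0,"wy": 0,"wz": -5},{"hand": 0,"x": 0,"y": 0,"z": 0,"wx": 0,"wy": 0,"wz": -5},{"hand": 0,"x": 0,"y": 0,"z": 0,"wx": 0,"wy": 0,"wz": -5},{"hand": 0,"x": 0,"y": 0,"z": 0,"wx": 0,"wy": 0,"wz": -5}]'

```text
time_s: 10.75
position: [0.5133, -0.014, 0.1201]
tcp_rot: [[-0.382, 0.924, 0.003], [0.924, 0.382, 0.001], [-0.001, 0.003, -1.0]]
force: [2.3, -0.5, 0.9]
opening: 0.13
```

```bash
python3 look.py w8
```

```text
10.75 [ 0.5133 -0.014   0.1201] [[-0.3819  0.9242  0.0032]
 [ 0.9242  0.3819  0.0005]
 [-0.0007  0.0031 -1.    ]] [-14.0915  30.5813 103.6216   0.1025  45.6289 -36.6124] [ 2.2989 -0.5395  0.8882] [ 0.0124 -0.0582 -0.7928] 0.12974189965177813
```

The right cam stops that way too (−0.79 N·m), so I'll turn it clockwise.

move_arm --moves '[{"hand": 0,"x": 0,"y": 0,"z": 0,"wx": 0,"wy": 0,"wz": 8},{"hand": 0,"x": 0,"y": 0,"z": 0,"wx": 0,"wy": 0,"wz": 8},{"hand": 0,"x": 0,"y": 0,"z": 0,"wx": 0,"wy": 0,"wz": 8},{"hand": 0,"x": 0,"y": 0,"z": 0,"wx": 0,"wy": 0,"wz": 8},{"hand": 0,"x": 0,"y": 0,"z": 0,"wx": 0,"wy": 0,"wz": 8},{"hand": 0,"x": 0,"y": 0,"z": 0,"wx": 0,"wy": 0,"wz": 8}]'

```text
time_s: 11.4
position: [0.5126, -0.0139, 0.12]
tcp_rot: [[0.436, 0.9, 0.001], [0.9, -0.436, -0.0], [0.0, 0.001, -1.0]]
force: [0.0, 0.5, 3.6]
opening: 0.109
```

```bash
python3 look.py w9
```

```text
11.4 [ 0.5126 -0.0139  0.12  ] [[ 0.4362  0.8998  0.0013]
 [ 0.8998 -0.4362 -0.0004]
 [ 0.0002  0.0014 -1.    ]] [-14.0513  30.5708 103.6523  -0.0083  45.6961  11.8184] [0.0201 0.486  3.6079] [0.0768 0.1228 0.13  ] 0.10895330211319681
```

move_arm --moves '[{"hand": 0,"x": 0,"y": 0,"z": 0,"wx": 0,"wy": 0,"wz": 8.4},{"hand": 0,"x": 0,"y": 0,"z": 0,"wx": 0,"wy": 0,"wz": 8.4},{"hand": 0,"x": 0,"y": 0,"z": 0,"wx": 0,"wy": 0,"wz": 8.4},{"hand": 0,"x": 0,"y": 0,"z": 0,"wx": 0,"wy": 0,"wz": 8.4},{"hand": 0,"x": 0,"y": 0,"z": 0,"wx": 0,"wy": 0,"wz": 8.4},{"hand": 0,"x": 0,"y": 0,"z": 0,"wx": 0,"wy": 0,"wz": 8.4},{"hand": 0,"x": 0,"y": 0,"z": 0,"wx": 0,"wy": 0,"wz": 8.4},{"hand": 0,"x": 0,"y": 0,"z": 0,"wx": 0,"wy": 0,"wz": 8.4},{"hand": 0,"x": 0,"y": 0,"z": 0,"wx": 0,"wy": 0,"wz": 0}]'

```text
time_s: 12.35
position: [0.512, -0.013, 0.1201]
tcp_rot: [[0.999, -0.049, 0.0], [-0.049, -0.999, 0.001], [0.0, -0.001, -1.0]]
force: [0.3, 3.1, 6.1]
opening: 0.114
```

move_arm --moves '[{"hand": 40,"x": 0,"y": 0,"z": 0,"wx": 0,"wy": 0,"wz": 0},{"hand": 40,"x": 0,"y": 0,"z": 0,"wx": 0,"wy": 0,"wz": 0},{"hand": 40,"x": 0,"y": 0,"z": 0,"wx": 0,"wy": 0,"wz": 0},{"hand": 40,"x": 0,"y": 0,"z": -0.8,"wx": 0,"wy": 0,"wz": 0},{"hand": 40,"x": 0,"y": 0,"z": -0.9,"wx": 0,"wy": 0,"wz": 0},{"hand": 40,"x": 0,"y": 0,"z": -0.9,"wx": 0,"wy": 0,"wz": 0},{"hand": 40,"x": -0.9,"y": 0,"z": -0.9,"wx": 0,"wy": 0,"wz": 0},{"hand": 40,"x": -0.9,"y": 0,"z": -0.9,"wx": 0,"wy": 0,"wz": 0},{"hand": 40,"x": -0.9,"y": -0.9,"z": -0.9,"wx": 0,"wy": 0,"wz": 0},{"hand": 40,"x": -0.9,"y": -0.9,"z": -0.5,"wx": 0,"wy": 0,"wz": 0},{"hand": 40,"x": 0,"y": -0.9,"z": 0,"wx": 0,"wy": 0,"wz": 0},{"hand": 40,"x": 0,"y": -0.9,"z": 0,"wx": 0,"wy": 0,"wz": 0},{"hand": 40,"x": 0,"y": 0,"z": 0,"wx": 0,"wy": 0,"wz": 0}]'

```text
time_s: 13.65
position: [0.426, 0.0819, 0.2644]
tcp_rot: [[0.999, -0.044, 0.0], [-0.044, -0.999, 0.0], [0.0, -0.0, -1.0]]
force: [0.1, -1.4, 0.3]
opening: 0.459
```

```bash
python3 look.py w10; python3 meas.py w10.npz
```

```text
13.65 [0.426  0.0819 0.2644] [[ 0.999  -0.0439  0.0002]
 [-0.0439 -0.999   0.0004]
 [ 0.0002 -0.0004 -1.    ]] [ -3.9633  11.978  105.0228   0.0277  62.9885  88.5419] [ 0.106  -1.4118  0.3276] [-0.0678  0.2077  0.0046] 0.45912013672430163
478 [349.  95.] [ 0.5138 -0.0134  0.1402] ((0.5131337642669678, -0.014012068510055542), (0.010370097123086452, 0.041808344423770905), 86.965576171875)
466 [161. 100.] [0.5165 0.1747 0.14  ] ((0.5161815285682678, 0.17529407143592834), (0.010402888059616089, 0.041382331401109695), 88.38417053222656)
615 [255. 103.] [0.5097 0.0807 0.1425] ((0.5096673965454102, 0.08048667013645172), (0.06044826656579971, 0.00999024324119091), 89.08773040771484)
```

View pics/w10.png

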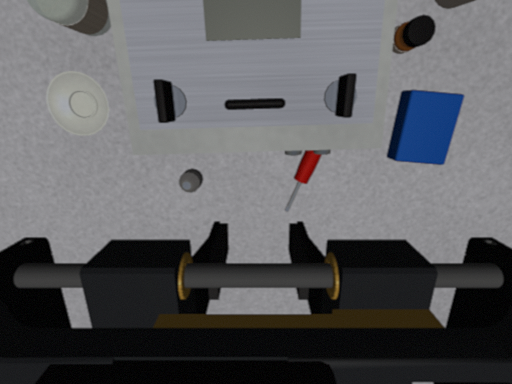

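Both fasteners are unlocked, with bars at 87.0° and 88.4° mod 180 and the panel still shut. The handle is at (0.5096, 0.0806), so I'll move over it.

move_arm --moves '[{"hand": 40,"x": 0,"y": 0,"z": 0,"wx": 0,"wy": 0,"wz": -8.3},{"hand": 40,"x": 0,"y": 0,"z": 0,"wx": 0,"wy": 0,"wz": -8.3},{"hand": 40,"x": 0,"y": 0,"z": 0,"wx": 0,"wy": 0,"wz": -8.3},{"hand": 40,"x": 0,"y": 0,"z": 0,"wx": 0,"wy": 0,"wz": -8.3},{"hand": 40,"x": 0,"y": 0,"z": 0,"wx": 0,"wy": 0,"wz": -8.3},{"hand": 40,"x": 0,"y": 0,"z": 0,"wx": 0,"wy": 0,"wz": -8.3},{"hand": 40,"x": 0,"y": 0,"z": 0,"wx": 0,"wy": 0,"wz": -8.3},{"hand": 40,"x": 0,"y": 0,"z": 0,"wx": 0,"wy": 0,"wz": -8.3},{"hand": 40,"x": 0,"y": 0,"z": 0,"wx": 0,"wy": 0,"wz": -8.3},{"hand": 40,"x": 0,"y": 0,"z": 0,"wx": 0,"wy": 0,"wz": -8.3},{"hand": 40,"x": 0,"y": 0,"z": 0,"wx": 0,"wy": 0,"wz": -8.3},{"hand": 40,"x": 0,"y": 0.84,"z": 0,"wx": 0,"wy": 0,"wz": 0},{"hand": 40,"x": 0,"y": 0.84,"z": 0,"wx": 0,"wy": 0,"wz": 0},{"hand": 40,"x": 0,"y": 0.84,"z": 0,"wx": 0,"wy": 0,"wz": 0},{"hand": 40,"x": 0,"y": 0.84,"z": 0,"wx": 0,"wy": 0,"wz": 0},{"hand": 40,"x": 0,"y": 0,"z": 0.5,"wx": 0,"wy": 0,"wz": 0},{"hand": 40,"x": 0,"y": 0,"z": 0.5,"wx": 0,"wy": 0,"wz": 0}]'

```text
time_s: 15.4
position: [0.5115, 0.0767, 0.2387]
tcp_rot: [[0.025, 1.0, 0.0], [1.0, -0.025, -0.001], [-0.001, 0.0, -1.0]]
force: [-0.1, -0.6, -0.2]
opening: 0.46
```

move_arm --moves '[{"hand": 40,"x": 0.15,"y": -0.08,"z": 0.97,"wx": 0,"wy": 0,"wz": 0},{"hand": 40,"x": 0,"y": 0,"z": 0.97,"wx": 0,"wy": 0,"wz": 0},{"hand": 40,"x": 0,"y": 0,"z": 0.97,"wx": 0,"wy": 0,"wz": 0},{"hand": 40,"x": 0,"y": 0,"z": 0.97,"wx": 0,"wy": 0,"wz": 0},{"hand": 40,"x": 0,"y": 0,"z": 0.92,"wx": 0,"wy": 0,"wz": 0},{"hand": 40,"x": 0,"y": 0,"z": 0,"wx": 0,"wy": 0,"wz": 0},{"hand": 0,"x": 0,"y": 0,"z": 0,"wx": 0,"wy": 0,"wz": 0},{"hand": 0,"x": 0,"y": 0,"z": 0,"wx": 0,"wy": 0,"wz": 0},{"hand": 0,"x": 0,"y": 0,"z": 0,"wx": 0,"wy": 0,"wz": 0},{"hand": 0,"x": 0,"y": 0,"z": 0,"wx": 0,"wy": 0,"wz": 0},{"hand": 0,"x": 0,"y": 0,"z": 0,"wx": 0,"wy": 0,"wz": 0}]'

```text
time_s: 16.5
position: [0.5096, 0.082, 0.1201]
tcp_rot: [[0.024, 1.0, 0.003], [1.0, -0.024, -0.0], [-0.0, 0.003, -1.0]]
force: [1.1, -0.8, 1.9]
opening: 0.105
```

```bash
python3 look.py w11; python3 - <<'E'
import numpy as np
a=np.deg2rad(14.22);r=.1547
n=32;th=np.deg2rad(np.linspace(0,96,n+1))
x=-r*np.cos(a+th);z=r*np.sin(a+th)
for i in range(0,n):print(i,round((x[i+1]-x[i])/.025,2),round(-(z[i+1]-z[i])/.025,2))
E
```

```text
16.5 [0.5096 0.082  0.1201] [[ 0.0243  0.9997  0.0031]
 [ 0.9997 -0.0243 -0.0002]
 [-0.0001  0.0031 -1.    ]] [ -3.2737  30.7261 103.2439  -0.0034  45.8531  -1.8797] [ 1.113  -0.8274  1.8763] [-0.0877 -0.2071  0.0433] 0.10453706733057426
0 0.09 -0.31
1 0.1 -0.31
2 0.12 -0.3
3 0.14 -0.29
4 0.15 -0.29
5 0.17 -0.28
6 0.18 -0.27
7 0.19 -0.26
8 0.21 -0.25
9 0.22 -0.24
10 0.23 -0.23
11 0.24 -0.21
12 0.25 -0.2
13 0.26 -0.19
14 0.27 -0.17
15 0.28 -0.16
16 0.29 -0.14
17 0.3 -0.13
18 0.3 -0.11
19 0.31 -0.1
20 0.31 -0.08
21 0.32 -0.06
22 0.32 -0.05
23 0.32 -0.03
24 0.32 -0.01
25 0.32 0.0
26 0.32 0.02
27 0.32 0.04
28 0.32 0.05
29 0.32 0.07
30 0.31 0.09
31 0.31 0.1
```

Handle gripped, opening about 9.1 mm. First 6 rows of the arc, then a force check.

move_arm --moves '[{"hand": 0,"x": 0,"y": 0.09,"z": -0.31,"wx": 0,"wy": 0,"wz": 0},{"hand": 0,"x": 0,"y": 0.1,"z": -0.31,"wx": 0,"wy": 0,"wz": 0},{"hand": 0,"x": 0,"y": 0.12,"z": -0.3,"wx": 0,"wy": 0,"wz": 0},{"hand": 0,"x": 0,"y": 0.14,"z": -0.29,"wx": 0,"wy": 0,"wz": 0},{"hand": 0,"x": 0,"y": 0.15,"z": -0.29,"wx": 0,"wy": 0,"wz": 0},{"hand": 0,"x": 0,"y": 0.17,"z": -0.28,"wx": 0,"wy": 0,"wz": 0}]'

```text
time_s: 17.15
position: [0.5274, 0.0817, 0.164]
tcp_rot: [[0.025, 1.0, -0.002], [1.0, -0.025, 0.0], [0.0, -0.002, -1.0]]
force: [3.7, 0.8, -12.1]
opening: 0.102
```

```bash
python3 look.py w12;python3 - <<'E'
from rig import vision
import cv2
cv2.imwrite("pics/s12.png",vision.capture("side")["image"][:,:,::-1])
E
```

```text
17.15 [0.5274 0.0817 0.164 ] [[ 0.0246  0.9997 -0.0016]
 [ 0.9997 -0.0246  0.0002]
 [ 0.0002 -0.0016 -1.    ]] [-3.2064 27.8922 98.5393  0.0107 53.6584 -1.8005] [  3.7258   0.7841 -12.1035] [-0.044  -0.4668  0.0422] 0.10236395873257874
```

View pics/s12.png

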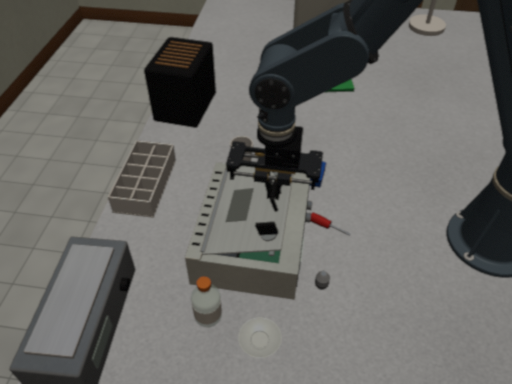

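The panel is lifting: the green board shows at (262,253). Forces are modest, so I'll continue.

move_arm --moves '[{"hand": 0,"x": 0,"y": 0.18,"z": -0.27,"wx": 0,"wy": 0,"wz": 0},{"hand": 0,"x": 0,"y": 0.19,"z": -0.26,"wx": 0,"wy": 0,"wz": 0},{"hand": 0,"x": 0,"y": 0.21,"z": -0.25,"wx": 0,"wy": 0,"wz": 0},{"hand": 0,"x": 0,"y": 0.22,"z": -0.24,"wx": 0,"wy": 0,"wz": 0},{"hand": 0,"x": 0,"y": 0.23,"z": -0.23,"wx": 0,"wy": 0,"wz": 0},{"hand": 0,"x": 0,"y": 0.24,"z": -0.21,"wx": 0,"wy": 0,"wz": 0},{"hand": 0,"x": 0,"y": 0.25,"z": -0.2,"wx": 0,"wy": 0,"wz": 0},{"hand": 0,"x": 0,"y": 0.26,"z": -0.19,"wx": 0,"wy": 0,"wz": 0},{"hand": 0,"x": 0,"y": 0.27,"z": -0.17,"wx": 0,"wy": 0,"wz": 0},{"hand": 0,"x": 0,"y": 0.28,"z": -0.16,"wx": 0,"wy": 0,"wz": 0},{"hand": 0,"x": 0,"y": 0.29,"z": -0.14,"wx": 0,"wy": 0,"wz": 0},{"hand": 0,"x": 0,"y": 0.3,"z": -0.13,"wx": 0,"wy": 0,"wz": 0}]'

```text
time_s: 18.45
position: [0.5969, 0.0806, 0.2275]
tcp_rot: [[0.024, 1.0, -0.009], [1.0, -0.024, 0.001], [0.001, -0.009, -1.0]]
force: [-12.4, 2.9, 9.0]
opening: 0.107
```

```bash
python3 look.py w13;python3 - <<'E'
from rig import vision
import cv2
cv2.imwrite("pics/s13.png",vision.capture("side")["image"][:,:,::-1])
E
```

```text
18.45 [0.5969 0.0806 0.2275] [[ 0.024   0.9997 -0.0087]
 [ 0.9997 -0.024   0.0009]
 [ 0.0007 -0.0088 -1.    ]] [-2.9435 28.3475 84.7769  0.0289 67.3783 -1.5778] [-12.4488   2.8872   9.0104] [0.3352 2.3964 0.0331] 0.107447987383866
```

View pics/s13.png

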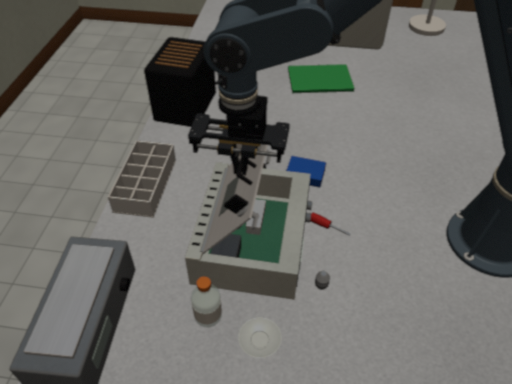

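The panel is at about 52°, with small radial forces of roughly 13 N. I'll continue carefully.

move_arm --moves '[{"hand": 0,"x": 0,"y": 0.3,"z": -0.09,"wx": 0,"wy": 0,"wz": 0},{"hand": 0,"x": 0,"y": 0.31,"z": -0.08,"wx": 0,"wy": 0,"wz": 0},{"hand": 0,"x": 0,"y": 0.31,"z": -0.07,"wx": 0,"wy": 0,"wz": 0},{"hand": 0,"x": 0,"y": 0.32,"z": -0.05,"wx": 0,"wy": 0,"wz": 0},{"hand": 0,"x": 0,"y": 0.32,"z": -0.04,"wx": 0,"wy": 0,"wz": 0},{"hand": 0,"x": 0,"y": 0.32,"z": -0.02,"wx": 0,"wy": 0,"wz": 0}]'

```text
time_s: 19.15
position: [0.6481, 0.0797, 0.2387]
tcp_rot: [[0.024, 1.0, 0.002], [1.0, -0.024, 0.001], [0.001, 0.002, -1.0]]
force: [-5.9, 2.7, 4.7]
opening: 0.102
```

```bash
python3 look.py w14;python3 - <<'E'
from rig import vision
import cv2
cv2.imwrite("pics/s14.png",cv2.resize(vision.capture("side")["image"][100:300,150:350,::-1],None,fx=3,fy=3))
E
```

```text
19.15 [0.6481 0.0797 0.2387] [[ 0.0239  0.9997  0.0025]
 [ 0.9997 -0.0239  0.0013]
 [ 0.0014  0.0025 -1.    ]] [-2.8181 31.4505 76.9081  0.0873 71.5023 -1.4754] [-5.8937  2.6614  4.6638] [0.4134 1.3455 0.1141] 0.10155386057815426
```

View pics/s14.png

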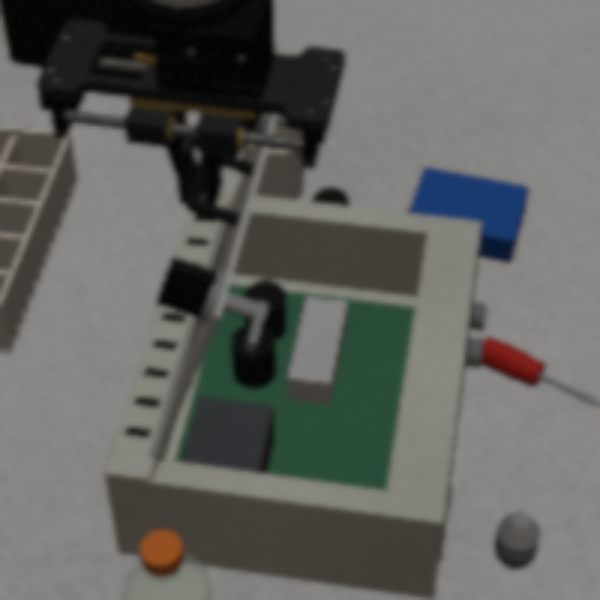

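move_arm --moves '[{"hand": 0,"x": 0,"y": 0.32,"z": 0,"wx": 0,"wy": 0,"wz": 0},{"hand": 0,"x": 0,"y": 0.32,"z": 0.01,"wx": 0,"wy": 0,"wz": 0},{"hand": 0,"x": 0,"y": 0.32,"z": 0.03,"wx": 0,"wy": 0,"wz": 0},{"hand": 0,"x": 0,"y": 0.32,"z": 0.05,"wx": 0,"wy": 0,"wz": 0},{"hand": 0,"x": 0,"y": 0.32,"z": 0.06,"wx": 0,"wy": 0,"wz": 0},{"hand": 0,"x": 0,"y": 0.32,"z": 0.08,"wx": 0,"wy": 0,"wz": 0},{"hand": 0,"x": 0,"y": 0.31,"z": 0.09,"wx": 0,"wy": 0,"wz": 0},{"hand": 0,"x": 0,"y": 0.3,"z": 0.1,"wx": 0,"wy": 0,"wz": 0},{"hand": 0,"x": 0,"y": 0,"z": 0,"wx": 0,"wy": 0,"wz": 0}]'

```text
time_s: 20.15
position: [0.7143, 0.0787, 0.2271]
tcp_rot: [[0.024, 1.0, 0.009], [1.0, -0.024, 0.003], [0.003, 0.009, -1.0]]
force: [0.8, 6.1, 4.8]
opening: 0.107
```

```bash
python3 look.py w15;python3 - <<'E'
from rig import vision
from h import *
c=vision.capture("side");cv2.imwrite("pics/s15.png",cv2.resize(c["image"][100:300,150:350,::-1],None,fx=3,fy=3))
c=vision.capture("scene");np.savez("sc15.npz",**c);cv2.imwrite("pics/sc15.png",cv2.resize(c["image"][120:270,190:390,::-1],None,fx=3,fy=3))
E
```

```text
20.15 [0.7143 0.0787 0.2271] [[ 0.024   0.9997  0.009 ]
 [ 0.9997 -0.0241  0.0026]
 [ 0.0028  0.0089 -1.    ]] [-2.6743 37.3603 67.2221  0.1763 74.9104 -1.3416] [0.8236 6.0929 4.844 ] [0.8056 0.0851 0.1073] 0.10691817979629586
```

View pics/s15.png

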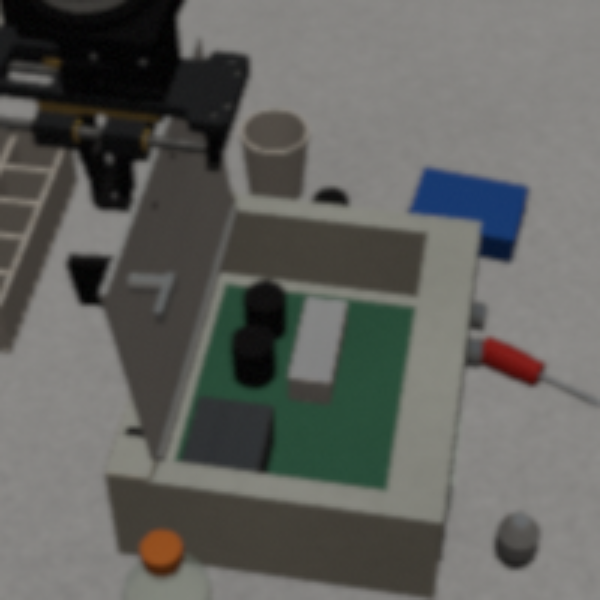

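View pics/sc15.png

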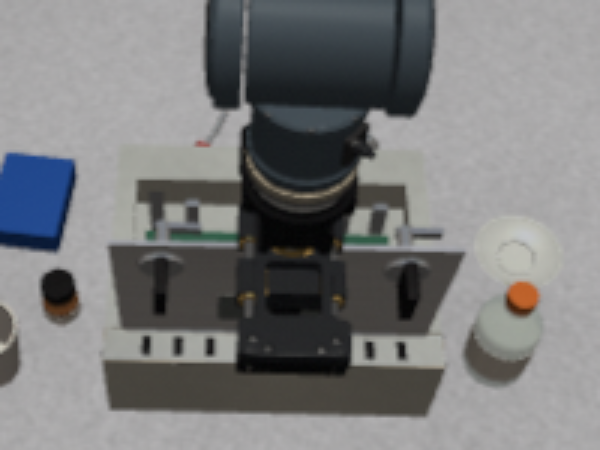

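The panel is at about 96° and the cams are still turned. I'll open to 20 mm so the inner finger clears the panel, then lift straight out.

move_arm --moves '[{"hand": 20,"x": 0,"y": 0,"z": 0,"wx": 0,"wy": 0,"wz": 0},{"hand": 20,"x": 0,"y": 0,"z": 0,"wx": 0,"wy": 0,"wz": 0},{"hand": 20,"x": 0,"y": 0,"z": 0,"wx": 0,"wy": 0,"wz": 0},{"hand": 20,"x": 0,"y": 0,"z": 0,"wx": 0,"wy": 0,"wz": 0}]'

```text
time_s: 20.7
position: [0.7111, 0.0763, 0.2235]
tcp_rot: [[0.025, 1.0, 0.0], [1.0, -0.025, -0.001], [-0.001, 0.0, -1.0]]
force: [-0.4, -0.7, -0.4]
opening: 0.227
```

move_arm --moves '[{"hand": 20,"x": 0,"y": 0,"z": -0.2,"wx": 0,"wy": 0,"wz": 0},{"hand": 20,"x": 0,"y": 0,"z": -0.3,"wx": 0,"wy": 0,"wz": 0},{"hand": 20,"x": 0,"y": 0,"z": -0.3,"wx": 0,"wy": 0,"wz": 0},{"hand": 20,"x": 0,"y": 0,"z": -0.4,"wx": 0,"wy": 0,"wz": 0},{"hand": 20,"x": 0,"y": 0,"z": -0.4,"wx": 0,"wy": 0,"wz": 0},{"hand": 20,"x": 0,"y": 0,"z": -0.6,"wx": 0,"wy": 0,"wz": 0},{"hand": 20,"x": 0,"y": 0,"z": -0.6,"wx": 0,"wy": 0,"wz": 0},{"hand": 20,"x": 0,"y": 0,"z": -0.8,"wx": 0,"wy": 0,"wz": 0},{"hand": 20,"x": 0,"y": 0,"z": -0.8,"wx": 0,"wy": 0,"wz": 0},{"hand": 20,"x": 0,"y": 0,"z": -0.5,"wx": 0,"wy": 0,"wz": 0},{"hand": 20,"x": 0,"y": 0,"z": 0,"wx": 0,"wy": 0,"wz": 0},{"hand": 20,"x": 0,"y": 0,"z": 0,"wx": 0,"wy": 0,"wz": 0}]'

```text
time_s: 21.9
position: [0.7107, 0.0771, 0.3457]
tcp_rot: [[0.025, 1.0, -0.0], [1.0, -0.025, 0.0], [-0.0, -0.0, -1.0]]
force: [-0.2, -0.0, -0.6]
opening: 0.229
```

```bash
python3 look.py w16;python3 - <<'E'
from rig import vision
from h import *
c=vision.capture("side");cv2.imwrite("pics/s16.png",c["image"][:,:,::-1]);np.savez("s16.npz",**c)
W=cloud(c)
m=np.isfinite(W[...,0])
c=vision.capture("scene");cv2.imwrite("pics/sc16.png",c["image"][:,:,::-1]);np.savez("sc16.npz",**c)
for n in("s16","sc16"):
    W=cloud(dict(np.load(n+".npz")));q=W[np.isfinite(W[...,0])&(W[...,1]>.12)&(W[...,1]<.21)&(W[...,2]>.12)&(W[...,2]<.29)&(W[...,0]>.62)&(W[...,0]<.75)]
    for lo in np.arange(.12,.29,.02):
        s=q[(q[:,2]>=lo)&(q[:,2]<lo+.02)]
        if len(s):print(n,round(lo,2),len(s),np.median(s[:,0]).round(4))
E
```

```text
21.9 [0.7107 0.0771 0.3457] [[ 0.0246  0.9997 -0.0003]
 [ 0.9997 -0.0246  0.    ]
 [-0.     -0.0003 -1.    ]] [-2.7419 32.5106 58.197  -0.0006 89.3076 -1.3339] [-0.2485 -0.0464 -0.5571] [-0.0532  0.0253 -0.0382] 0.22905124363708504
s16 0.12 114 0.6625
s16 0.14 121 0.665
s16 0.16 103 0.6671
s16 0.18 94 0.6697
s16 0.2 111 0.6719
s16 0.22 165 0.6746
s16 0.24 373 0.6759
s16 0.26 216 0.6796
sc16 0.12 101 0.6701
sc16 0.14 94 0.6721
sc16 0.16 97 0.6745
sc16 0.18 92 0.6767
sc16 0.2 87 0.679
sc16 0.22 97 0.6825
sc16 0.24 227 0.6842
sc16 0.26 175 0.6856
```

View pics/s16.png

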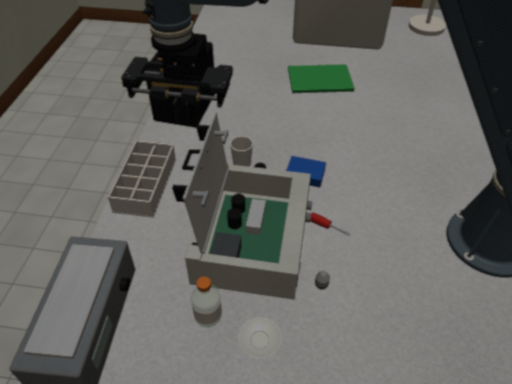

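View pics/sc16.png

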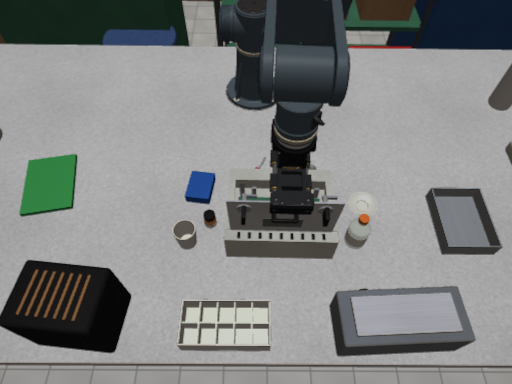

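The panel leans back at about 96.6°, the gripper is clear with about 0 N on it, and the bystanders are in place. Handing in.

```bash
python3 -c "
from rig import order
print(order.hand_in())"
```

```text
the job is handed in; nothing more can be done
None
```

The lamp controller is open for service and the job is handed in. Both fasteners are unlocked and the panel stands open on its own. The hand-in reports no verdict.

- **Fasteners:** On both, counter-clockwise met a hard stop (0.66 and 0.79 N·m), while clockwise gave freely at about 0.13 N·m. With the panel still shut, the wrist camera showed the left one turned about 90° and the right one about 92°.
- **Panel:** I swung it open by the handle and let go. Afterwards depth from both fixed cameras showed it leaning back at about 96.6° (1.69 rad).
- **Last checks:** The tool force was about 0.6 N or less. The fingertips were at 0.346 m, about 70 mm above the panel's top edge. The last pictures show the fasteners still unlocked and the bystanders where they stood. I judged both by eye and did not measure them. The clock read 21.9 s of the 61 s allowed.
- **Disagreements:** The two fixed cameras differed by 3 to 8 mm in x, more than the stated 2 mm, so I took grip positions from the wrist camera. During the swing the bar slid about 5 mm in the jaws, with up to about 15 N at the tool, well under the limits.

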